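# Turn a slide carrier over with a spring lifter

## Robot

A 6-joint arm with a two-finger parallel gripper is mounted at the origin on a cart in front of the work surface, level with it; the furniture and walls round the work are solid. World frame = base frame: x ahead of the robot, y to its left, z up, the work surface at z = 0. Lengths are in m, angles in rad, forces in N, time in s.
With the tool pointing down it reaches from about 0.275 to 0.975 m from the base axis. Payload 8.4 kg.
Tool frame: the origin (TCP) lies midway between the tips of the shut fingers; the grasp point (between the pads) lies 19 mm behind it; z points along the fingers, y is the line along which they close (so a half turn about z gives the same grasp; the last joint's range is limited). The gripper opens to 92 mm and grips with 3 to 60 N. Pads are 20 mm wide; open, the fingers measure 128 mm over their backs; the gripper's body (75 mm by 189 mm) begins 69 mm behind the grasp point.
Start: joints at [-1.213, 0.353, 1.633, -0, 1.155, -0.002], TCP at [0.22, -0.585, 0.215] pointing down, gripper open.
Joint ranges: [-2.63, 2.63], [-0.92, 2.1], [0.06, 2.66], [-1.3, 4.44], [0, 2.69], [-3.02, 3.02]. Speed limits (rad/s): [2.22, 2.22, 2.79, 3.14, 3.14, 3.14].

## Interface

Orientations are given as [roll, pitch, yaw] about the fixed x, y, z axes, in that order (R = Rz(yaw) Ry(pitch) Rx(roll)).
In Python, from cell import env gives the robot as it stands.
- The arm moves only by the tool play_rows, never from a script. Its argument "targets" is a list of rows, each a list of 7 numbers: the closure, from 0 (fully open) to 1 (shut), then the shift along the tool's x, y, z in mm, then the turn, a rotation vector about the tool's x, y, z in degrees. A call has 1 to 8 rows; each row is the pose to reach, as a shift and turn from the pose commanded when the call began, along the tool's axes at that moment; what a row does not reach only later rows make up. A row lasts 1/12 s, in which the tool goes at most 41.7 mm and 7.16 degrees, less where a joint would pass 70% of its speed; a pose out of reach is approached as far as the arm can. A call with a gripper value outside its range is refused whole. The fingers move at their own pace and stop on an object; "newtons" is the grip in N (left out, the last holds). Time passes only in rows, so rows that repeat a pose let the fingers close. It gives the time, the measured TCP pose, the force, the opening and the grip force at its end, in the units of the state.
- env.read_state(): the state, without advancing time (a new reading comes with each control period).
- env.camera(name): name is "scene" or "top"; returns the picture (420x560x3 uint8, red, green, blue); there is no depth.
- env.camera_params(name): a dict with "fx", "fy", "cx", "cy" (pixels), "origin" and "attitude" of the camera in the world. Camera axes: x right, y up, looking along -z (the intrinsics and any distortion apply to the point x, -y, -z); pixel columns grow to the right and rows downward; lengths in m; the calibration is good to about 2 mm. A picture is of the moment at which its call begins. camera_params takes no time and is no camera call.
- env.close_job(): hands the job in; it is judged then, once.
Trained networks look in the newest picture that a camera, given by its name, has taken for a name from the list of things; names that differ only in an ending like _2 or _b are one class to them, and where a whole thing is asked for, a point or a joint stands for the part that bears it (a point fixed in the world has none). Each returns a list of dicts, best first, with "conf" (0 to 1); they miss things now and then, are a little off and sometimes report something else, mostly with a low value. They report only what shows in the picture. A call takes as long as a camera call.
- env.masks_of(camera, target): "pixels" (420x560 bool, what is visible of it) and "rect" ([left, top, right, bottom] in pixels, round what is visible of it).
- env.place_of(camera, target): "xy" ([column, row] in pixels: a listed point, or the origin of a listed thing).
The state is a dict: "clock": time; "joint_positions": joint angles; "joint_velocities": joint speeds; "joint_efforts": joint torques, N m; "eef_pos": TCP position; "orientation": TCP orientation; "contact_force": force on the tool from outside, world axes, zero at the start; "wrist_torque": the same for the moment, N m; "width": opening from 0.0 (shut) to 1.0 (fully open); "grasp_force": force on a finger pad.
Only numpy, scipy, OpenCV 4.12 (cv2) and the standard library are available. Lean on these libraries where they do the work, as an engineer would, in place of code of your own. Each camera call takes 0.05 s, during which the arm holds its last target. There are 200 camera calls.

## Task

The slide carrier lies face down on the lower deck of the turning block. Take the lifter by its upright grip, slide its thin blade under the carrier's open front edge by feel, lightly along the deck, and lever the carrier up and over the step so that it comes to rest flat and face up on the landing; then stand the lifter back on the bench on its foot, clear of the block. Be gentle with blade, deck and carrier, never touch the carrier with the robot itself, and leave the other things where they are.

Things in the scene. Friction and masses are not known exactly. Their poses are not given: they have to be found in the camera images.
- block: Fixed aluminium turning block, 156 mm long (x), 106 wide (y) (all sizes here in mm). Origin on the bench under the step; x points level from the lower deck over the step to the landing, z up. Lower deck: top at z = 36, x from -74 to the step face at x = 0. Side fences, inner faces at y = +-48.5, rise 12 above the lower deck (x -54 to -2) and 10 above the landing.
- deck_front (a point): Middle of the lower deck's front edge, on its top surface (z = 36 in the block's frame, x = -74). This end is open, without fence or lip; the blade comes in here, sliding along the block's +x.
- landing (a point): Centre of the landing's top (z = 46, x from 0 to 74 in the block's frame), 10 above the lower deck. Behind it, x 74 to 82, is a back stop with its top at z = 58.
- carrier: Loose grey plastic slide carrier, a plate 56 (x) by 84 (y) by 9 thick, about 150 g. Starts face down on the lower deck, x along the block's x within 2 degrees, its far end 0 to 7 mm short of the step. Origin at the centre of the face side, which starts down on the deck; z points from the face out of the back: z starts up and must end straight down (face up).
- carrier_edge (a point): Middle of the carrier's front edge, at the top of its slot. On the face side two runners, 8 wide and 3.2 high, lie along both y edges; between them a channel 68 wide and 3.2 high, open at both x ends, leaves a 3.2 mm slot between deck and plate for the blade.
- lifter: Loose lifter, about 255 g, standing on its foot on the bench. Origin at the centre of the foot's underside; z up, x along the blade to its tip. Foot 44 (x) by 40 (y) by 8 high; upright grip 24 (x) by 22 (y), z 8 to 72; the clamp's slide bar on its +x side ends at z = 37. Level blade from a clamp at x = 25 to a rounded tip at x = 125, 36 wide, 2 thick; it springs, about 5 N per mm at the tip.
- grip (a point): Point to grasp on the lifter's upright grip, 50 above the foot's underside. The blade is clamped, tight, at a height that differs each time and is not reported: its underside lies anywhere from 6 to 24 above the foot's underside. So find the deck by touch, then slide 15 to 20 mm under the plate and lead the tip up and over in an arc about the step until the carrier passes upright and falls over.
- timer: small square bench timer, 64x64x24 mm, a bystander, origin at the centre of its underside.
- tape_roll: roll of label tape lying flat, 82 mm across, 19 mm high, a bystander, origin at the centre of its underside.
- dish: small clear culture dish, 56 mm across, 15 mm high, a bystander, origin at the centre of its underside.

How it is judged:
On the way:
1. the carrier is levered up by more than 35 degrees, resting on the lifter (angle between carrier's own z axis and vertical between 0.61 and 1.7 rad and contact force between lifter and carrier above 0.05 N), for 0.1 s.
At the end, for the whole second after the job is handed in: The carrier lies at rest face up (within 5 degrees of level) on the landing; the lifter stands at rest upright on its foot on the bench (within 3 degrees), touching neither block nor carrier (angle between carrier's own z axis and vertical above 3.05 rad and z of carrier in the frame of block between 0.0525 and 0.0575 m and x of carrier in the frame of block between 0.003 and 0.05 m and linear speed of each of carrier, lifter below 0.01 m/s and angle between lifter's own z axis and vertical below 0.06 rad and height (world z) of lifter below 0.004 m and not (contact force between lifter and block above 0.01 N) and not (contact force between lifter and carrier above 0.01 N)).
It fails at once if the lifter is pressed on the block with more than 8 N (contact force between lifter and block above 8 N).
It fails at once if the lifter is pressed on the carrier with more than 12 N (contact force between lifter and carrier above 12 N).
It fails at once if the robot itself touches the carrier (contact force between any of the fingers, the arm and carrier above 0.3 N).
It fails at once if the carrier falls off the block (height (world z) of carrier below 0.028 m).
It fails at once if a bystander is moved more than 20 mm (distance of any of timer, tape_roll, dish from where it was at the start of the episode above 0.02 m).
It also fails if it takes over 56 s, if anything falls off the work surface, if the arm or the gripper's body presses on something with over 40 N, if the wrist force passes 120 N, or if a joint passes its speed limit or range.

## Working session

There is one attempt and no reset: what is moved stays moved. The work goes in short steps, Python scripts to look and compute and a tool call to move; the robot and the scene stay as the last step left them, time stands still between calls to the robot, and variables do not carry over. Pictures are saved under pics/ and viewed, at most 10 in all, crops included, and the job is handed in when it is done.

Besides the shell and the picture viewer there is one more tool, called after "Request:" by a JSON object that holds its "api" and its "payload", one argument or row to a line. play_rows: Moves the arm, as the interface text tells. Its arguments: {"type":"object","properties":{"targets":{"type":"array"},"newtons":{"type":"number"}},"required":["targets"]}

```bash
mkdir -p pics; ls; cat > h.py <<'E'
import numpy as np, cv2
from scipy.spatial.transform import Rotation as R
from scipy.optimize import least_squares
from cell import env
def cam(n):
    p=env.camera_params(n); a=np.array(p["attitude"])
    M=R.from_euler('xyz',a).as_matrix() if a.size==3 else (a if a.shape==(3,3) else R.from_quat(a).as_matrix())
    return p,np.array(p["origin"]),M
def ray(n,xy):
    p,o,M=cam(n)
    d=np.array([(xy[0]-p["cx"])/p["fx"],-(xy[1]-p["cy"])/p["fy"],-1.])
    d=M@d; return o,d/np.linalg.norm(d)
def at_z(n,xy,z):
    o,d=ray(n,xy); return o+d*(z-o[2])/d[2]
def proj(n,P):
    p,o,M=cam(n); c=M.T@(np.array(P)-o)
    return np.array([p["cx"]+p["fx"]*c[0]/-c[2],p["cy"]-p["fy"]*c[1]/-c[2]])
def tri(a,b):
    A=[];y=[]
    for n,xy in (a,b):
        o,d=ray(n,xy); Q=np.eye(3)-np.outer(d,d); A.append(Q);y.append(Q@o)
    P=np.linalg.lstsq(np.vstack(A),np.hstack(y),rcond=None)[0]
    return P,[np.linalg.norm(A[i]@P-y[i]) for i in (0,1)]
E
python3 - <<'E'
from h import *
for c in("scene","top"):
    print(env.camera_params(c)); im=env.camera(c); cv2.imwrite(f"pics/{c}0.png",im[:,:,::-1])
N=["block","deck_front","landing","carrier","carrier_edge","lifter","grip","timer","tape_roll","dish"]
r={}
for t in N:
    for c in("scene","top"):
        d=env.place_of(c,t)[:2]; r[t,c]=d
        print(t,c,[(np.round(x["xy"],1),round(x["conf"],2)) for x in d])
    if r[t,"scene"] and r[t,"top"]:
        P,e=tri(("scene",r[t,"scene"][0]["xy"]),("top",r[t,"top"][0]["xy"])); print(" ",P.round(4),np.round(e,4))
print(env.read_state())
E
```

```text
pics
{'fx': 463.00973685364846, 'fy': 463.00973685364846, 'cx': 278.0080670145499, 'cy': 209.68445561468386, 'origin': array([-0.15095236, -0.6569374 ,  0.70468947]), 'attitude': array([ 0.79029246,  0.02006982, -1.01854591])}
{'fx': 387.80442632300264, 'fy': 387.80442632300264, 'cx': 278.52157007071537, 'cy': 209.71602482972705, 'origin': array([ 0.2930469 , -0.29945664,  1.00405422]), 'attitude': array([ 0.12980452,  0.0319581 , -1.57993802])}
block scene [(array([281.6, 184.3]), 0.72), (array([250.3, 191.8]), 0.68)]
block top [(array([264.5, 173.6]), 0.91), (array([254.3, 202.8]), 0.7)]
  [ 0.5226 -0.2333 -0.0015] [0.0014 0.0014]
deck_front scene [(array([253.8, 192.8]), 0.73)]
deck_front top [(array([252.9, 201.1]), 0.83)]
  [ 0.4473 -0.2059  0.0189] [0.0033 0.0033]
landing scene [(array([292.7, 163.2]), 0.88)]
landing top [(array([269.9, 160.7]), 0.71)]
  [ 0.543  -0.2507  0.0533] [0.0014 0.0014]
carrier scene [(array([273.1, 178.5]), 0.82), (array([300.7, 224.2]), 0.51)]
carrier top [(array([260.2, 181.4]), 0.94)]
  [ 0.4958 -0.226   0.0326] [0.0033 0.0033]
carrier_edge scene [
[... 936 characters left out ...]
ray([-1.21338714e+00,  3.53005405e-01,  1.63338599e+00, -1.93647024e-06,
        1.15521023e+00, -2.37322042e-03]), 'joint_velocities': array([ 5.59434955e-04, -5.51106226e-04, -5.23063129e-04,  2.06490094e-03,
       -4.41357556e-05,  1.17180621e-03]), 'joint_efforts': array([ 2.03964468e-03, -5.93769121e+01, -3.34564304e+01,  6.99411845e-02,
        1.59041234e-02, -7.40330574e-05]), 'eef_pos': array([ 0.22006151, -0.58498397,  0.21458559]), 'orientation': array([-3.14158367e+00,  1.75032390e-06,  3.59783189e-01]), 'contact_force': array([-0.69926974, -0.21526389, -0.48099233]), 'wrist_torque': array([-0.05674572, -0.01946114,  0.03480093]), 'grasp_force': 0.0, 'width': 0.9969646232396372}
```

```bash
python3 - <<'E'
import cv2,numpy as np
a=cv2.imread("pics/scene0.png");b=cv2.imread("pics/top0.png")
cv2.imwrite("pics/a1.png",cv2.resize(a[120:320,170:430],(780,600),interpolation=cv2.INTER_CUBIC))
cv2.imwrite("pics/b1.png",cv2.resize(b[130:290,180:390],(787,600),interpolation=cv2.INTER_CUBIC))
E
```

```text
(no output)
```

View pics/a1.png

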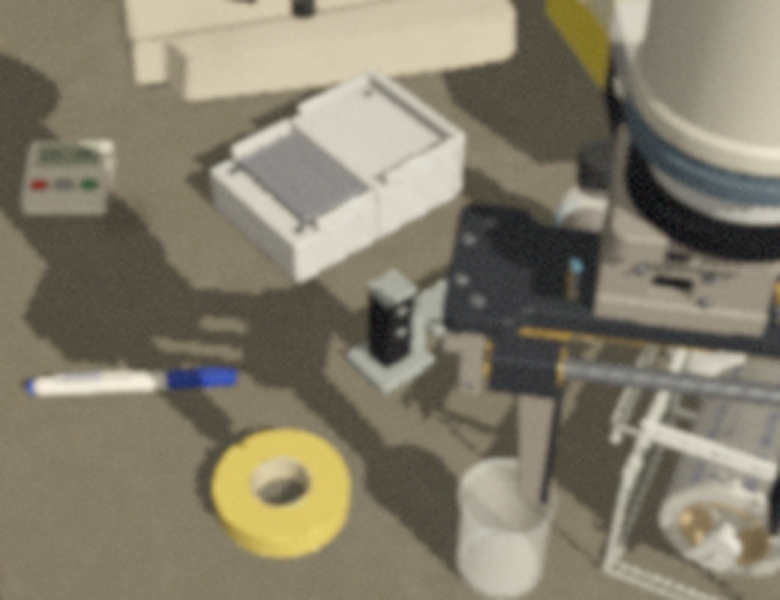

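View pics/b1.png

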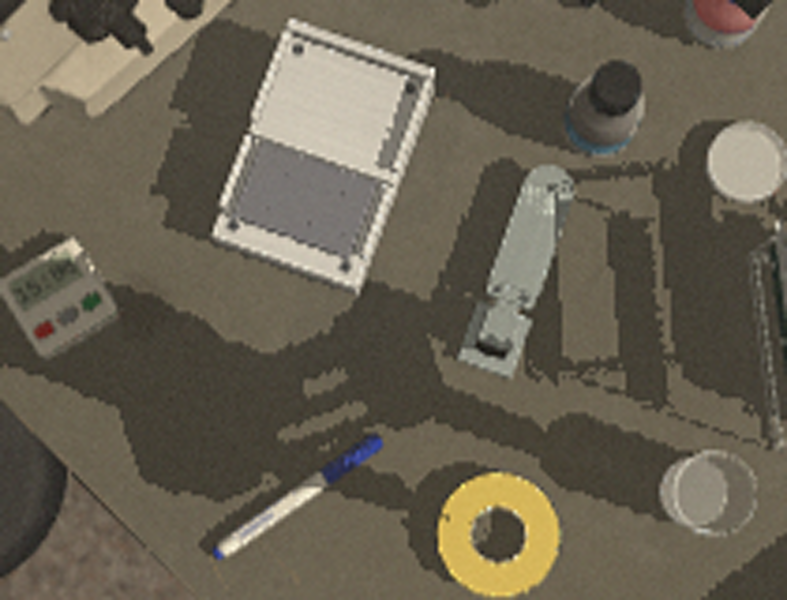

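The scene view shows the white block (corners about (212,180)-(465,140) in the crop), the grey carrier on its lower deck, and the lifter at (390,330). The top crop shows the block from (212,238) to (437,70), the lifter foot at (487,368) and the blade tip at (548,168). A pen lies at (215,550)-(380,440).

```bash
cat > fit.py <<'E'
from h import *
b=lambda x,y:("top",(180+(x+.5)/3.748-.5,130+(y+.5)/3.75-.5)); a=lambda x,y:("scene",(170+(x+.5)/3-.5,120+(y+.5)/3-.5))
BL=[((82,53,58),b(291,18)),((82,-53,58),b(437,70)),((-74,-53,36),b(358,292)),((-74,53,36),b(212,238)),
    ((-74,-53,0),a(300,281)),((-74,-53,36),a(296,236)),((-74,53,36),a(212,181)),((82,-53,58),a(465,137)),((82,53,58),a(372,72))]
LI=[((-22,20,8),b(459,360)),((-22,-20,8),b(515,377)),((-22,20,8),a(348,353)),((-22,-20,8),a(390,386)),((22,-20,8),a(433,354)),
    ((-12,11,72),a(370,286)),((-12,-11,72),a(392,304)),((12,-11,72),a(415,288)),((12,11,72),a(393,271))]
def fit(L,x0):
    def f(v):
        c,s=np.cos(v[2]),np.sin(v[2])
        return np.ravel([proj(n,[v[0]+(c*p[0]-s*p[1])/1e3,v[1]+(s*p[0]+c*p[1])/1e3,p[2]/1e3])-xy for p,(n,xy) in L])
    r=least_squares(f,x0,loss='soft_l1'); return r.x,f(r.x).reshape(-1,2)
if __name__=="__main__":
    B,e=fit(BL,[.52,-.235,-.44]);print("block",B.round(4));print(e.round(1).tolist())
    L,e=fit(LI,[.4,-.35,-.3]);print("lifter",L.round(4));print(e.round(1).tolist())
    # blade tip z, lifter tip at x=125
    c,s=np.cos(L[2]),np.sin(L[2])
    print("tip px",[ (z,((proj("top",[L[0]+c*.125,L[1]+s*.125,z])-[180,130])*3.75).round(1)) for z in (.008,.017,.026)])
    rel=lambda P,V:np.round(R.from_euler('z',-V[2]).apply(np.array(P)-[V[0],V[1],0])*1e3,1)
    # carrier edge corners (top, z=45)
    for xy in ((232,218),(353,256),(387,182),(258,136)): print("car",rel(at_z(*b(*xy),.045),B))
    for xy in ((215,550),(380,440)): P=at_z(*b(*xy),.008); print("pen",P.round(3),rel(P,B))
    for t,xy in (("timer NE corner",(115,310)),("bottle",(605,130))): print(t,rel(at_z(*b(*xy),.02),B))
    # blade height: tip seen in top vs z along lifter axis, side edges
    for z in (.008,.014,.02,.026): print(z,rel(at_z(*b(546,166),z),L),rel(at_z(*b(572,182),z),L))
E
python3 fit.py
```

```text
block [ 0.5138 -0.2386 -0.3599]
[[-0.2, 0.2], [0.3, -0.1], [0.3, -0.2], [0.2, 0.2], [-0.7, 0.9], [0.1, 3.8], [-0.6, -3.6], [0.1, -1.3], [0.6, -2.0]]
lifter [ 0.3958 -0.3557 -0.2973]
[[0.4, 0.3], [0.5, 0.1], [-0.4, 0.1], [-0.8, 0.3], [0.8, -0.3], [-1.0, 0.1], [-0.5, 0.2], [1.0, -0.6], [0.4, -0.9]]
tip px [(0.008, array([545.5, 165.8])), (0.017, array([546.7, 163. ])), (0.026, array([547.8, 160. ]))]
car [-57.4  44.   45. ]
car [-54.1 -41.6  45. ]
car [  1.  -45.7  45. ]
car [ 1.3 47.4 45. ]
pen [ 0.254 -0.162  0.008] [-270.2  -19.5    8. ]
pen [ 0.327 -0.274  0.008] [-162.1  -99.2    8. ]
timer NE corner [-141.2  101.8   20. ]
bottle [  90.9 -172.5   20. ]
0.008 [125.7   0.6   8. ] [119.8 -19.8   8. ]
0.014 [124.3   0.8  14. ] [118.4 -19.5  14. ]
0.02 [122.8   0.9  20. ] [116.9 -19.2  20. ]
0.026 [121.4   1.   26. ] [115.5 -19.   26. ]
```

```bash
cat >> h.py <<'E'
def go(pos,rpy):
    s=env.read_state(); R0=R.from_euler('xyz',s["orientation"])
    sh=R0.inv().apply(np.array(pos)-s["eef_pos"])*1e3
    rv=(R0.inv()*R.from_euler('xyz',rpy)).as_rotvec(degrees=True)
    print("shift",sh.round(1),"turn",rv.round(2))
E
python3 -c "
from h import *
go([.3958,-.3557,.11],[np.pi,0,-.2973])"
```

```text
shift [ 245.2 -152.7  104.6] turn [-0.    0.   37.65]
```

Request:
{"api": "play_rows", "payload": {
  "targets": [
    [0,31,-19,0,0,0,5],
    [0,62,-38,0,0,0,10],
    [0,93,-57,0,0,0,15],
    [0,124,-76,0,0,0,20],
    [0,155,-95,0,0,0,26],
    [0,186,-115,10,0,0,32],
    [0,217,-134,40,0,0,37.65],
    [0,245.2,-152.7,75,0,0,37.65]
  ]
}}

```text
clock: 1.77
eef_pos: [0.3928, -0.3622, 0.1495]
orientation: [3.14, -0.004, -0.303]
contact_force: [1.1, 0.2, -0.9]
width: 1.0
grasp_force: 0.0
```

```bash
python3 - <<'E'
from h import *
for c in("scene","top"):
    im=env.camera(c); cv2.imwrite(f"pics/{c}1.png",im[:,:,::-1])
for t in ("grip","lifter"):
    d={c:env.place_of(c,t)[:2] for c in("scene","top")}
    print(t,d)
    if all(d.values()):print(tri(("scene",d["scene"][0]["xy"]),("top",d["top"][0]["xy"])))
s=env.read_state();print(s["clock"],s["eef_pos"],s["orientation"],s["contact_force"])
go([.3958,-.3557,.031],[np.pi,0,-.2973])
a=cv2.imread("pics/scene1.png")
cv2.imwrite("pics/a2.png",cv2.resize(a[140:290,220:420],(800,600),interpolation=cv2.INTER_CUBIC))
E
```

```text
grip {'scene': [{'xy': [299.7, 226.3], 'conf': 0.98}, {'xy': [294.8, 169.5], 'conf': 0.51}], 'top': [{'xy': [310.7, 219.0], 'conf': 0.59}, {'xy': [375.8, 173.9], 'conf': 0.22}]}
(array([ 0.39633958, -0.35174828,  0.03752159]), [np.float64(0.0021541886971982362), np.float64(0.0021541886971992497)])
lifter {'scene': [], 'top': [{'xy': [312.2, 218.4], 'conf': 0.68}]}
2.0667 [ 0.3909025  -0.36406169  0.14946233] [ 3.14056295e+00 -1.40685522e-03 -2.97338098e-01] [-0.05655975 -0.14571576  0.29210976]
shift [  2.1  -9.6 118.5] turn [ 0.06 -0.08 -0.  ]
```

View pics/a2.png

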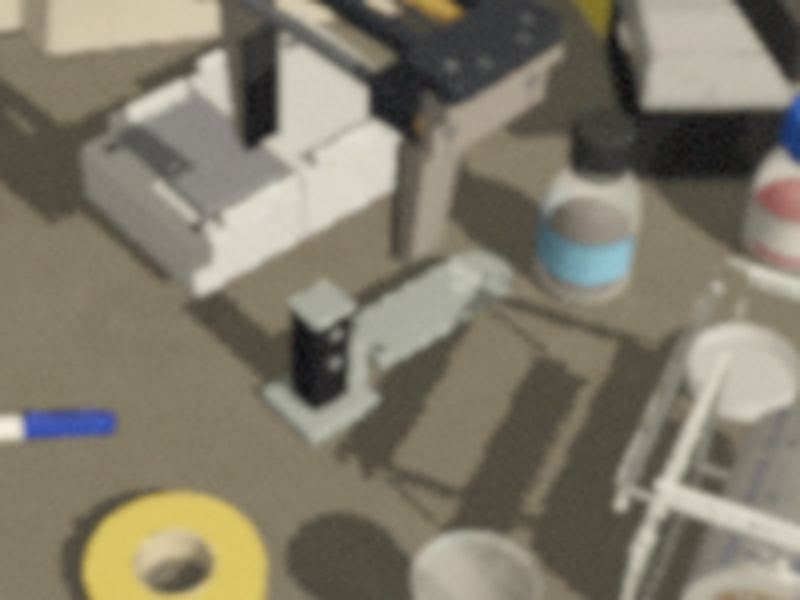

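The view shows the lifter standing free: grip cap at about (325,300), blade tip at (490,265). The fingers straddle well above, and the pen and tape are clear.

Request:
{"api": "play_rows", "payload": {
  "targets": [
    [0,2,-9.2,15,0,0,0],
    [0,2,-9.2,40,0,0,0],
    [0,2,-9.2,75,0,0,0],
    [0,2,-9.2,105,0,0,0],
    [0,2,-9.2,118,0,0,0],
    [0,2,-9.2,118,0,0,0]
  ],
  "newtons": 20
}}

```text
clock: 2.57
eef_pos: [0.3936, -0.3549, 0.0286]
orientation: [-3.14, 0.003, -0.299]
contact_force: [-0.5, 0.2, -0.2]
width: 1.002
grasp_force: 0.0
```

```bash
python3 - <<'E'
from fit import *
L,_=fit(LI,[.4,-.35,-.3]); c,s=np.cos(L[2]),np.sin(L[2])
for z in (.006,.012,.018,.024):
    print(z,[((proj("scene",[L[0]+c*x-s*y,L[1]+s*x+c*y,z+.002])-[220,140])*4).round() for x,y in ((50,-18),(107,-18),(125,0))] if 0 else [((proj("scene",[L[0]+(c*x-s*y)/1e3,L[1]+(s*x+c*y)/1e3,z+.002])-[220,140])*4).round() for x,y in ((50,-18),(107,-18),(125,0),(107,18),(50,18))])
print(env.read_state())
go([.3958,-.3555,.031],[np.pi,0,-.2973])
E
```

```text
0.006 [array([416., 360.]), array([492., 306.]), array([491., 272.]), array([443., 271.]), array([366., 322.])]
0.012 [array([416., 352.]), array([493., 298.]), array([492., 264.]), array([443., 262.]), array([367., 314.])]
0.018 [array([417., 344.]), array([494., 290.]), array([492., 256.]), array([444., 254.]), array([367., 306.])]
0.024 [array([417., 335.]), array([495., 282.]), array([493., 248.]), array([445., 246.]), array([367., 298.])]
{'clock': 2.5667, 'joint_positions': array([-7.36460192e-01,  4.64669168e-01,  1.97010611e+00, -2.29177026e-04,
        7.09842438e-01,  1.13339584e+00]), 'joint_velocities': array([ 0.00473192, -0.05392078, -0.0307887 ,  0.00278443,  0.05447592,
        0.00191536]), 'joint_efforts': array([ 2.63312683e-01, -5.37757194e+01, -2.16404110e+01,  4.34682460e-02,
       -7.81338941e-01,  4.19582051e-03]), 'eef_pos': array([ 0.39363367, -0.35492366,  0.02859522]), 'orientation': array([-3.14044609e+00,  2.80332344e-03, -2.98884047e-01]), 'contact_force': array([-0.45483751,  0.21418024, -0.19938725]), 'wrist_torque': array([0.02663448, 0.04359243, 0.06041727]), 'grasp_force': 0.0, 'width': 1.0021157323043113}
shift [ 2.2 -0.1 -2.4] turn [-0.07  0.16 -0.09]
```

Request:
{"api": "play_rows", "payload": {
  "targets": [
    [0,0,0,0,0,0,0],
    [1,1,0,0,0,0,0],
    [1,1,0,0,0,0,0],
    [1,1,0,0,0,0,0],
    [1,1,0,0,0,0,0],
    [1,1,0,0,0,0,0],
    [1,1,0,0,0,0,0],
    [1,1,0,0,0,0,0]
  ],
  "newtons": 20
}}

```text
clock: 3.23
eef_pos: [0.3963, -0.3549, 0.0306]
orientation: [3.141, -0.0, -0.297]
contact_force: [-0.3, 0.4, -1.3]
width: 0.518
grasp_force: 0.0
```

Request:
{"api": "play_rows", "payload": {
  "targets": [
    [1,0,0,0,0,0,0],
    [1,0,0,0,0,0,0],
    [1,0,0,0,0,0,0]
  ],
  "newtons": 55
}}

```text
clock: 3.48
eef_pos: [0.3962, -0.3548, 0.0304]
orientation: [-3.142, 0.0, -0.297]
contact_force: [-0.5, 0.2, 0.4]
width: 0.295
grasp_force: 0.0
```

```bash
python3 -c "
from h import *
print(env.read_state())"
```

```text
{'clock': 3.4833, 'joint_positions': array([-7.33237194e-01,  4.62556513e-01,  1.96770263e+00,  1.27808877e-05,
        7.11456545e-01,  1.13480479e+00]), 'joint_velocities': array([ 1.08701641e-04,  1.79716920e-04,  1.11090011e-03,  1.37835238e-04,
       -1.68636741e-05, -5.99864676e-04]), 'joint_efforts': array([ 3.06702699e-03, -5.53034019e+01, -2.18080974e+01,  2.95080431e-02,
       -6.12258073e-02,  2.37773185e-05]), 'eef_pos': array([ 0.39617745, -0.35483965,  0.03038331]), 'orientation': array([-3.14153313e+00,  1.08002841e-04, -2.97255334e-01]), 'contact_force': array([-0.45745612,  0.21172858,  0.37050084]), 'wrist_torque': array([ 0.07399241, -0.06359685, -0.00906379]), 'grasp_force': 0.0, 'width': 0.29524175218535886}
```

Nearly touching (22 mm ≈ 0.24).

Request:
{"api": "play_rows", "payload": {
  "targets": [
    [1,0,0,0,0,0,0],
    [1,0,0,0,0,0,0],
    [1,0,0,0,0,0,0],
    [1,0,0,0,0,0,0]
  ],
  "newtons": 55
}}

```text
clock: 3.82
eef_pos: [0.3962, -0.3549, 0.0304]
orientation: [3.142, -0.0, -0.297]
contact_force: [-0.3, -0.5, -2.0]
width: 0.233
grasp_force: 54.8
```

Request:
{"api": "play_rows", "payload": {
  "targets": [
    [1,0,0,-20,0,0,0],
    [1,0,0,-50,0,0,0],
    [1,0,0,-50,0,0,0],
    [1,0,0,-50,0,0,0],
    [1,0,0,-50,0,0,0]
  ]
}}

```text
clock: 4.23
eef_pos: [0.3958, -0.3545, 0.0798]
orientation: [-3.141, 0.001, -0.297]
contact_force: [-0.5, 0.6, -2.2]
width: 0.236
grasp_force: 54.8
```

```bash
python3 - <<'E'
from fit import *
im=env.camera("scene");cv2.imwrite("pics/scene3.png",im[:,:,::-1])
cv2.imwrite("pics/a3.png",cv2.resize(im[120:270,220:420,::-1],(800,600),interpolation=cv2.INTER_CUBIC))
s=env.read_state();print(s)
B,_=fit(BL,[.52,-.235,-.36]);print(B)
# lifter origin at TCP xy (approx), z0=tcp-.0305
for tip in (-90,-68):
    P=R.from_euler('z',B[2]).apply([(tip-125)/1e3,0,0])+[B[0],B[1],0]
    print(tip,P); go([P[0],P[1],.0305+.036-.013+.02],[np.pi,0,B[2]])
E
```

```text
{'clock': 4.2833, 'joint_positions': array([-7.33246946e-01,  3.83458999e-01,  1.94466930e+00,  3.30065195e-05,
        8.15215084e-01,  1.13484794e+00]), 'joint_velocities': array([-0.00045251,  0.01223934,  0.00351822,  0.00086297,  0.00423376,
        0.00037407]), 'joint_efforts': array([-1.80785362e-03, -5.55056763e+01, -2.64462125e+01,  4.39893699e-02,
       -1.28715131e-01,  2.59593478e-03]), 'eef_pos': array([ 0.39548559, -0.35421583,  0.07935787]), 'orientation': array([-3.14083163e+00,  1.57685370e-03, -2.97320611e-01]), 'contact_force': array([-0.49593506,  0.18030004, -2.82137721]), 'wrist_torque': array([ 0.07326426, -0.01617406,  0.01160338]), 'grasp_force': 54.843610525131226, 'width': 0.23879776697728336}
[ 0.51383399 -0.23855464 -0.35990208]
-90 [ 0.31260875 -0.16283538  0.        ]
shift [-135.3 -158.7    6.2] turn [-0.04  0.09  3.59]
-68 [ 0.33319924 -0.1705834   0.        ]
shift [-113.3 -157.3    6.2] turn [-0.04  0.09  3.59]
```

View pics/a3.png

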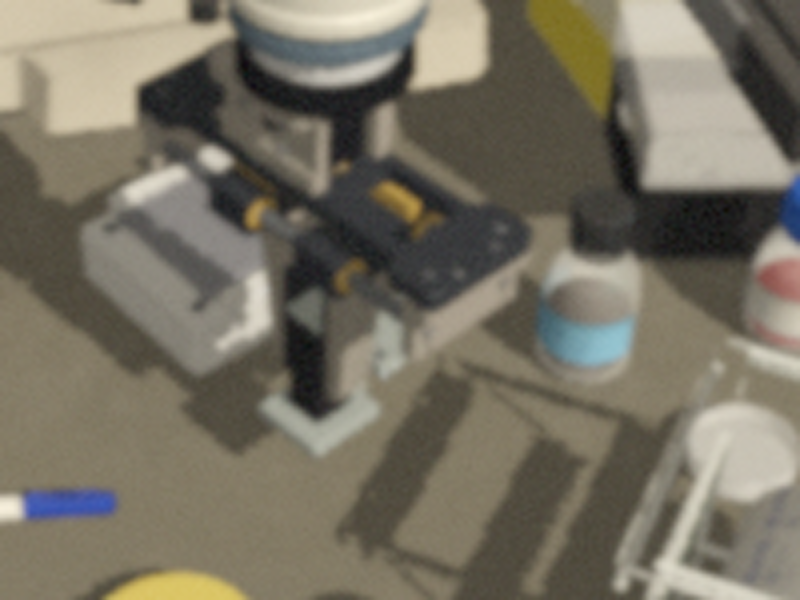

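Lifter is held (55 N, about 2.5 N weight) with foot level, and the pen and bottle are undisturbed.

Request:
{"api": "play_rows", "payload": {
  "targets": [
    [1,-35,0,0,0,0,0],
    [1,-70,-5,0,0,0,0],
    [1,-105,-25,0,0,0,0],
    [1,-135,-50,0,0,0,0],
    [1,-135,-85,0,0,0,2],
    [1,-135,-120,0,0,0,3.6],
    [1,-135,-145,0,0,0,3.6],
    [1,-135,-158.7,0,0,0,3.6]
  ]
}}

```text
clock: 4.95
eef_pos: [0.3126, -0.161, 0.0795]
orientation: [-3.141, 0.002, -0.36]
contact_force: [0.3, -0.4, -2.2]
width: 0.238
grasp_force: 54.8
```

```bash
python3 - <<'E'
from fit import *
im=env.camera("top");cv2.imwrite("pics/top4.png",im[:,:,::-1])
cv2.imwrite("pics/b4.png",cv2.resize(im[130:280,190:390,::-1],(800,600),interpolation=cv2.INTER_CUBIC))
im=env.camera("scene");cv2.imwrite("pics/scene4.png",im[:,:,::-1])
s=env.read_state();print(s["clock"],s["eef_pos"],s["orientation"],s["contact_force"],s["wrist_torque"])
B,_=fit(BL,[.52,-.235,-.36])
v=R.from_euler('z',-B[2]).apply(s["eef_pos"]-[B[0],B[1],0]);print(v)
c,sn=np.cos(B[2]),np.sin(B[2])
for zb in (6,13,20,24):
    print(zb,[((proj("top",[s["eef_pos"][0]+(c*x-sn*y)/1e3,s["eef_pos"][1]+(sn*x+c*y)/1e3,s["eef_pos"][2]-.0305+(zb+2)/1e3])-[190,130])*4).round() for x,y in ((60,18),(60,-18),(107,-18),(125,0),(107,18))],
     [((proj("scene",[s["eef_pos"][0]+(c*x-sn*y)/1e3,s["eef_pos"][1]+(sn*x+c*y)/1e3,s["eef_pos"][2]-.0305+(zb+2)/1e3])-[200,110])*4).round() for x,y in ((60,18),(60,-18),(107,-18),(125,0),(107,18))])
cv2.imwrite("pics/a4.png",cv2.resize(im[110:260,200:400,::-1],(800,600),interpolation=cv2.INTER_CUBIC))
E
```

```text
5.05 [ 0.31290539 -0.16159237  0.07959999] [-3.14105796e+00  2.29498869e-03 -3.57484454e-01] [-0.22766264 -0.09416273 -2.47170301] [0.01298042 0.019324   0.03075162]
[-0.21516013  0.00126785  0.07959999]
6 [array([185., 388.]), array([240., 408.]), array([266., 337.]), array([249., 300.]), array([212., 317.])] [array([ 63., 332.]), array([101., 370.]), array([177., 330.]), array([186., 298.]), array([138., 294.])]
13 [array([183., 387.]), array([238., 407.]), array([265., 335.]), array([248., 298.]), array([210., 315.])] [array([ 62., 322.]), array([100., 360.]), array([176., 320.]), array([185., 288.]), array([137., 284.])]
20 [array([182., 386.]), array([237., 407.]), array([264., 334.]), array([247., 296.]), array([209., 314.])] [array([ 60., 312.]), array([ 98., 349.]), array([175., 310.]), array([184., 277.]), array([136., 274.])]
24 [array([181., 386.]), array([236., 406.]), array([264., 333.]), array([246., 295.]), array([208., 313.])] [array([ 59., 306.]), array([ 98., 344.]), array([175., 304.]), array([184., 272.]), array([135., 268.])]
```

View pics/b4.png

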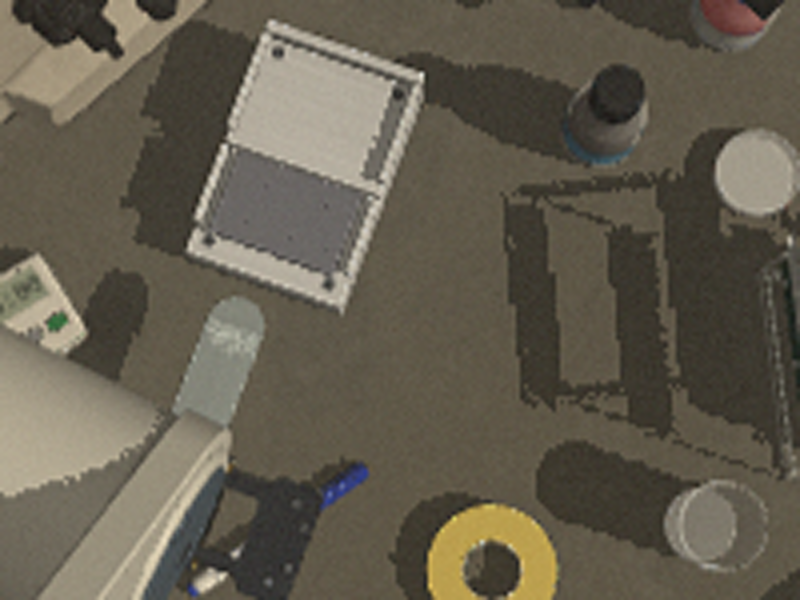

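View pics/a4.png

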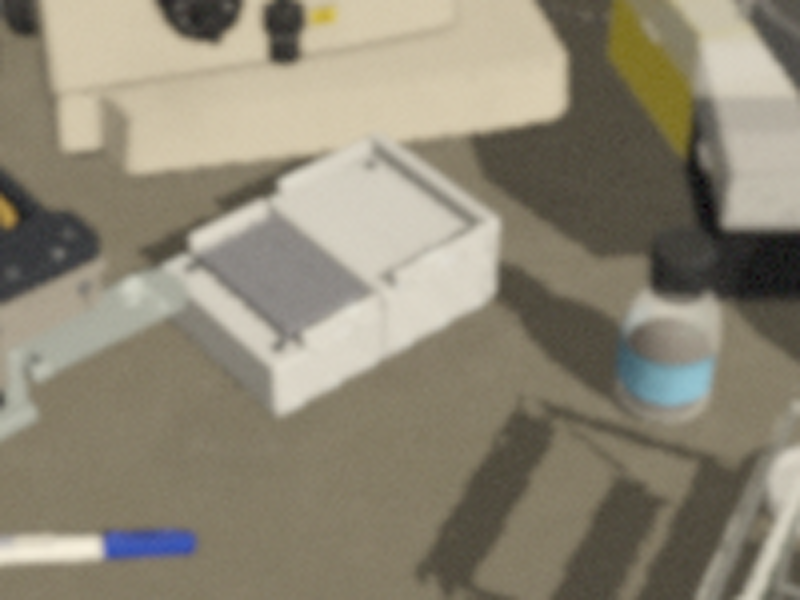

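The top view shows the blade tip at (240,297), pointing at the block front whose corners are (190,250) and (343,310). In the scene view the blade is level at about (140,290), and nothing else has moved.

```bash
python3 - <<'E'
from fit import *
B,_=fit(BL,[.52,-.235,-.36]); c,sn=np.cos(B[2]),np.sin(B[2])
W=lambda x,y,z:[B[0]+(c*x-sn*y)/1e3,B[1]+(sn*x+c*y)/1e3,z/1e3]
for p in ((-74,53,36),(-74,-53,36),(-74,0,36),(-56,42,45),(-56,-42,45),(0,-42,45),(0,42,45)):
    print(p,((proj("top",W(*p))-[190,130])*4).round(),((proj("scene",W(*p))-[200,110])*4).round())
for xy in ((240,297),(207,325),(265,327)):
    for z in (.06,.064,.07):
        P=at_z("top",(190+xy[0]/4,130+xy[1]/4),z); print(xy,z,(R.from_euler('z',-B[2]).apply(P-[B[0],B[1],0])*1e3).round(1))
E
```

```text
(-74, 53, 36) [186. 253.] [159. 266.]
(-74, -53, 36) [342. 309.] [274. 369.]
(-74, 0, 36) [263. 281.] [214. 316.]
(-56, 42, 45) [210. 230.] [196. 250.]
(-56, -42, 45) [335. 275.] [288. 330.]
(0, -42, 45) [365. 192.] [370. 286.]
(0, 42, 45) [241. 148.] [277. 209.]
(240, 297) 0.06 [-90.9   6.8  60. ]
(240, 297) 0.064 [-91.3   6.2  64. ]
(240, 297) 0.07 [-91.9   5.3  70. ]
(207, 325) 0.06 [-114.1   19.9   60. ]
(207, 325) 0.064 [-114.4   19.2   64. ]
(207, 325) 0.07 [-114.9   18.2   70. ]
(265, 327) 0.06 [-103.1  -14.2   60. ]
(265, 327) 0.064 [-103.5  -14.8   64. ]
(265, 327) 0.07 [-104.   -15.5   70. ]
```

Request:
{"api": "play_rows", "payload": {
  "targets": [
    [1,12,1,0,0,0,0],
    [1,24,2,0,0,0,0],
    [1,24,2,12,0,0,0],
    [1,24,2,19,0,0,0],
    [1,24,2,22,0,0,0],
    [1,24,2,22,0,0,0],
    [1,24,2,22,0,0,0],
    [1,24,2,22,0,0,0]
  ]
}}

```text
clock: 5.72
eef_pos: [0.3353, -0.1742, 0.0586]
orientation: [-3.142, 0.0, -0.361]
contact_force: [-0.1, 0.1, -2.3]
width: 0.236
grasp_force: 54.8
```

Request:
{"api": "play_rows", "payload": {
  "targets": [
    [1,0,0,0.5,0,0,0],
    [1,0,0,1,0,0,0],
    [1,0,0,1,0,0,0],
    [1,0,0,1,0,0,0]
  ]
}}

```text
clock: 6.05
eef_pos: [0.3355, -0.1739, 0.0576]
orientation: [3.142, -0.0, -0.36]
contact_force: [-0.0, 0.6, -2.6]
width: 0.233
grasp_force: 54.8
```

```bash
cat > st.py <<'E'
from fit import *
B=[0.51383399,-0.23855464,-0.35990208]
F=[]
s=env.read_state()
v=R.from_euler('z',-B[2]).apply(s["eef_pos"]-[B[0],B[1],0])*1e3
print("t",s["clock"],"tip",(v+[125,0,0]).round(2),"rpy",np.round(s["orientation"],4),"F",s["contact_force"].round(2),"T",R.from_euler('z',-B[2]).apply(s["wrist_torque"]).round(3))
E
python3 st.py
```

```text
t 6.05 tip [-64.7   -2.35  57.61] rpy [ 3.1415e+00 -4.0000e-04 -3.6010e-01] F [-0.03  0.56 -2.64] T [0.037 0.118 0.018]
```

Request:
{"api": "play_rows", "payload": {
  "targets": [
    [1,0,0,0.5,0,0,0],
    [1,0,0,1,0,0,0],
    [1,0,0,1,0,0,0],
    [1,0,0,1,0,0,0]
  ]
}}

```text
clock: 6.38
eef_pos: [0.3353, -0.1739, 0.0564]
orientation: [-3.142, 0.0, -0.36]
contact_force: [-0.2, -0.1, -2.0]
width: 0.233
grasp_force: 54.8
```

```bash
python3 st.py
```

```text
t 6.3833 tip [-64.85  -2.34  56.4 ] rpy [-3.1416e+00  1.0000e-04 -3.6010e-01] F [-0.16 -0.08 -2.  ] T [ 0.036  0.08  -0.043]
```

Request:
{"api": "play_rows", "payload": {
  "targets": [
    [1,0,0,0.5,0,0,0],
    [1,0,0,1,0,0,0],
    [1,0,0,1,0,0,0],
    [1,0,0,1,0,0,0]
  ]
}}

```text
clock: 6.72
eef_pos: [0.3353, -0.1739, 0.0554]
orientation: [-3.142, 0.0, -0.36]
contact_force: [-0.1, 0.2, -3.1]
width: 0.237
grasp_force: 54.8
```

```bash
python3 st.py
```

```text
t 6.7167 tip [-64.82  -2.37  55.39] rpy [-3.1416e+00  1.0000e-04 -3.6020e-01] F [-0.13  0.15 -3.09] T [0.005 0.032 0.002]
```

Request:
{"api": "play_rows", "payload": {
  "targets": [
    [1,0,0,0.5,0,0,0],
    [1,0,0,1,0,0,0],
    [1,0,0,1,0,0,0],
    [1,0,0,1,0,0,0]
  ]
}}

```text
clock: 7.05
eef_pos: [0.3353, -0.1739, 0.0544]
orientation: [-3.142, 0.0, -0.36]
contact_force: [-0.2, -0.4, -2.2]
width: 0.235
grasp_force: 54.8
```

```bash
python3 st.py
```

```text
t 7.05 tip [-64.82  -2.36  54.41] rpy [-3.1416e+00  1.0000e-04 -3.6020e-01] F [-0.19 -0.37 -2.19] T [0.011 0.084 0.002]
```

Request:
{"api": "play_rows", "payload": {
  "targets": [
    [1,0,0,0.5,0,0,0],
    [1,0,0,1,0,0,0],
    [1,0,0,1,0,0,0],
    [1,0,0,1,0,0,0]
  ]
}}

```text
clock: 7.38
eef_pos: [0.3353, -0.1739, 0.0534]
orientation: [3.142, 0.0, -0.36]
contact_force: [-0.5, -0.1, -2.5]
width: 0.238
grasp_force: 54.8
```

```bash
python3 st.py
```

```text
t 7.3833 tip [-64.81  -2.37  53.41] rpy [ 3.1416e+00  1.0000e-04 -3.6010e-01] F [-0.51 -0.09 -2.47] T [0.062 0.091 0.009]
```

Request:
{"api": "play_rows", "payload": {
  "targets": [
    [1,0,0,0.5,0,0,0],
    [1,0,0,1,0,0,0],
    [1,0,0,1,0,0,0],
    [1,0,0,1,0,0,0]
  ]
}}

```text
clock: 7.72
eef_pos: [0.3353, -0.1739, 0.0524]
orientation: [-3.142, 0.0, -0.36]
contact_force: [-0.8, -0.3, -2.2]
width: 0.239
grasp_force: 54.8
```

```bash
python3 st.py
```

```text
t 7.7167 tip [-64.83  -2.37  52.41] rpy [-3.1416e+00  1.0000e-04 -3.6010e-01] F [-0.79 -0.31 -2.15] T [ 0.026  0.046 -0.035]
```

Request:
{"api": "play_rows", "payload": {
  "targets": [
    [1,0,0,0.5,0,0,0],
    [1,0,0,1,0,0,0],
    [1,0,0,1,0,0,0],
    [1,0,0,1,0,0,0]
  ]
}}

```text
clock: 8.05
eef_pos: [0.3353, -0.1739, 0.0514]
orientation: [-3.142, 0.0, -0.36]
contact_force: [-1.0, -0.7, -2.8]
width: 0.234
grasp_force: 54.8
```

```bash
python3 st.py
```

```text
t 8.05 tip [-64.83  -2.37  51.41] rpy [-3.1416e+00  1.0000e-04 -3.6020e-01] F [-1.04 -0.75 -2.78] T [0.049 0.06  0.031]
```

Request:
{"api": "play_rows", "payload": {
  "targets": [
    [1,0,0,0.5,0,0,0],
    [1,0,0,1,0,0,0],
    [1,0,0,1,0,0,0],
    [1,0,0,1,0,0,0]
  ]
}}

```text
clock: 8.38
eef_pos: [0.3353, -0.1739, 0.0504]
orientation: [-3.142, 0.0, -0.36]
contact_force: [-1.2, -0.4, -2.8]
width: 0.238
grasp_force: 54.8
```

```bash
python3 st.py
```

```text
t 8.3833 tip [-64.82  -2.37  50.39] rpy [-3.1416e+00  1.0000e-04 -3.6010e-01] F [-1.21 -0.38 -2.78] T [0.033 0.074 0.014]
```

Request:
{"api": "play_rows", "payload": {
  "targets": [
    [1,0,0,0.4,0,0,0],
    [1,0,0,0.8,0,0,0],
    [1,0,0,0.8,0,0,0],
    [1,0,0,0.8,0,0,0]
  ]
}}

```text
clock: 8.72
eef_pos: [0.3353, -0.1739, 0.0496]
orientation: [3.142, 0.0, -0.36]
contact_force: [0.5, -0.8, -2.3]
width: 0.234
grasp_force: 54.8
```

```bash
python3 st.py
```

```text
t 8.7167 tip [-64.81  -2.38  49.62] rpy [ 3.1416  0.     -0.3601] F [ 0.47 -0.79 -2.35] T [0.018 0.06  0.039]
```

Request:
{"api": "play_rows", "payload": {
  "targets": [
    [1,0,0,0.5,0,0,0],
    [1,0,0,1,0,0,0],
    [1,0,0,1,0,0,0],
    [1,0,0,1,0,0,0]
  ]
}}

```text
clock: 9.05
eef_pos: [0.3353, -0.1739, 0.0486]
orientation: [-3.142, 0.0, -0.36]
contact_force: [0.2, -0.2, -3.3]
width: 0.235
grasp_force: 54.8
```

```bash
python3 st.py
```

```text
t 9.05 tip [-64.86  -2.36  48.59] rpy [-3.1416e+00  2.0000e-04 -3.6010e-01] F [ 0.22 -0.22 -3.33] T [-0.01   0.02   0.009]
```

Request:
{"api": "play_rows", "payload": {
  "targets": [
    [1,0,0,0.4,0,0,0],
    [1,0,0,0.8,0,0,0],
    [1,0,0,0.8,0,0,0],
    [1,0,0,0.8,0,0,0]
  ]
}}

```text
clock: 9.38
eef_pos: [0.3353, -0.1739, 0.0478]
orientation: [-3.142, 0.0, -0.36]
contact_force: [-0.5, -0.8, -1.8]
width: 0.232
grasp_force: 54.8
```

```bash
python3 st.py
```

```text
t 9.3833 tip [-64.82  -2.36  47.81] rpy [-3.1416e+00  1.0000e-04 -3.6010e-01] F [-0.46 -0.82 -1.8 ] T [ 0.054  0.03  -0.033]
```

Request:
{"api": "play_rows", "payload": {
  "targets": [
    [1,0,0,0.3,0,0,0],
    [1,0,0,0.6,0,0,0],
    [1,0,0,0.6,0,0,0]
  ]
}}

```text
clock: 9.63
eef_pos: [0.3354, -0.1739, 0.0472]
orientation: [-3.142, -0.0, -0.36]
contact_force: [0.2, 1.3, -2.3]
width: 0.236
grasp_force: 54.8
```

```bash
cat > avg.py <<'E'
from h import *
B=[0.51383399,-0.23855464,-0.35990208]; q=R.from_euler('z',-B[2]); A=[]
for i in range(6):
    im=env.camera("scene"); s=env.read_state(); A.append(np.r_[q.apply(s["contact_force"]),q.apply(s["wrist_torque"])])
cv2.imwrite("pics/last.png",im[:,:,::-1])
v=q.apply(s["eef_pos"]-[B[0],B[1],0])*1e3
print("t",s["clock"],"tip",(v+[125,0,0]).round(2),"rpy",np.round(s["orientation"],4),"F,T block axes",np.mean(A,0).round(3))
E
python3 avg.py
```

```text
t 9.9333 tip [-64.8   -2.37  47.25] rpy [ 3.1416 -0.     -0.3601] F,T block axes [ 0.251  0.128 -2.492  0.051  0.049 -0.008]
```

Request:
{"api": "play_rows", "payload": {
  "targets": [
    [1,0,0,0.4,0,0,0],
    [1,0,0,0.8,0,0,0],
    [1,0,0,0.8,0,0,0]
  ]
}}

```text
clock: 10.18
eef_pos: [0.3353, -0.1739, 0.0464]
orientation: [-3.142, 0.0, -0.36]
contact_force: [-0.4, -0.1, -2.1]
width: 0.237
grasp_force: 54.8
```

```bash
python3 avg.py
```

```text
t 10.4833 tip [-64.73  -2.37  46.47] rpy [ 3.1416e+00 -1.0000e-04 -3.6010e-01] F,T block axes [-0.241 -0.109 -2.504  0.039  0.042  0.005]
```

Request:
{"api": "play_rows", "payload": {
  "targets": [
    [1,0,0,0.4,0,0,0],
    [1,0,0,0.8,0,0,0],
    [1,0,0,0.8,0,0,0]
  ]
}}

```text
clock: 10.73
eef_pos: [0.3353, -0.1739, 0.0456]
orientation: [-3.142, 0.0, -0.36]
contact_force: [-1.1, -0.4, -2.1]
width: 0.234
grasp_force: 54.8
```

```bash
python3 avg.py; python3 - <<'E'
import cv2
im=cv2.imread("pics/last.png"); cv2.imwrite("pics/a5.png",cv2.resize(im[140:230,195:315],(800,600),interpolation=cv2.INTER_CUBIC))
E
```

```text
t 11.0333 tip [-64.76  -2.37  45.66] rpy [ 3.1416 -0.     -0.3601] F,T block axes [-0.14   0.017 -2.474  0.021  0.039  0.017]
```

View pics/a5.png

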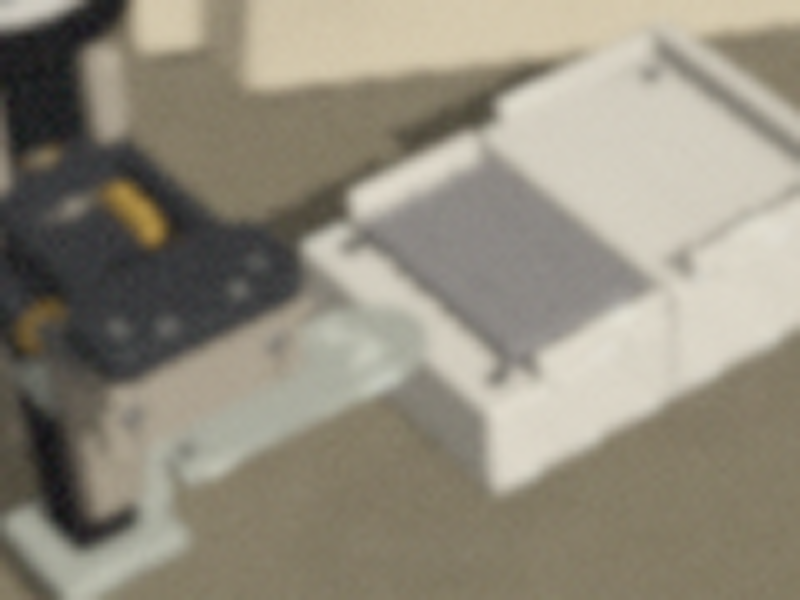

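The blade tip at (415,340) is over the bare deck strip, just short of the carrier's front edge at (360,235)-(510,355). It is close to the deck but not touching yet.

Request:
{"api": "play_rows", "payload": {
  "targets": [
    [1,0,0,0.4,0,0,0],
    [1,0,0,0.8,0,0,0],
    [1,0,0,0.8,0,0,0]
  ]
}}

```text
clock: 11.28
eef_pos: [0.3353, -0.1739, 0.0448]
orientation: [-3.142, 0.0, -0.36]
contact_force: [0.0, 0.5, -2.1]
width: 0.24
grasp_force: 54.8
```

```bash
python3 avg.py
```

```text
t 11.5833 tip [-64.75  -2.39  44.86] rpy [ 3.1416e+00 -1.0000e-04 -3.6020e-01] F,T block axes [ 0.142 -0.18  -2.725  0.04   0.059  0.   ]
```

Request:
{"api": "play_rows", "payload": {
  "targets": [
    [1,0,0,0.4,0,0,0],
    [1,0,0,0.8,0,0,0],
    [1,0,0,0.8,0,0,0]
  ]
}}

```text
clock: 11.83
eef_pos: [0.3353, -0.1739, 0.044]
orientation: [-3.142, 0.0, -0.36]
contact_force: [-1.0, -1.2, -2.7]
width: 0.236
grasp_force: 54.8
```

```bash
python3 avg.py
```

```text
t 12.1333 tip [-64.77  -2.4   44.05] rpy [ 3.1416  0.     -0.3602] F,T block axes [ 0.153  0.411 -2.624  0.031  0.05  -0.008]
```

Request:
{"api": "play_rows", "payload": {
  "targets": [
    [1,0,0,0.4,0,0,0],
    [1,0,0,0.8,0,0,0],
    [1,0,0,0.8,0,0,0]
  ]
}}

```text
clock: 12.38
eef_pos: [0.3354, -0.1739, 0.0432]
orientation: [-3.142, -0.0, -0.36]
contact_force: [-0.4, -0.3, -1.5]
width: 0.236
grasp_force: 54.8
```

```bash
python3 avg.py
```

```text
t 12.6833 tip [-64.71  -2.4   43.27] rpy [ 3.1416e+00 -2.0000e-04 -3.6020e-01] F,T block axes [-0.007 -0.101 -2.1    0.052  0.005  0.005]
```

Request:
{"api": "play_rows", "payload": {
  "targets": [
    [1,0,0,0.3,0,0,0],
    [1,0,0,0.3,0,0,0]
  ]
}}

```text
clock: 12.85
eef_pos: [0.3354, -0.1739, 0.0429]
orientation: [-3.142, -0.0, -0.36]
contact_force: [-0.2, 0.6, -0.5]
width: 0.235
grasp_force: 54.8
```

```bash
python3 avg.py
```

```text
t 13.15 tip [-64.79  -2.36  42.94] rpy [-3.1416 -0.     -0.3601] F,T block axes [-0.514  0.229 -1.345  0.024 -0.062 -0.023]
```

Deck found (about 1.1 N). Slide in lightly.

Request:
{"api": "play_rows", "payload": {
  "targets": [
    [1,1.5,0,-0.1,0,0,0],
    [1,3,0,-0.1,0,0,0],
    [1,4.5,0,-0.1,0,0,0],
    [1,6,0,-0.1,0,0,0],
    [1,7.5,0,-0.1,0,0,0],
    [1,9,0,-0.1,0,0,0],
    [1,10.5,0,-0.1,0,0,0],
    [1,12,0,-0.1,0,0,0]
  ]
}}

```text
clock: 13.82
eef_pos: [0.3468, -0.1782, 0.043]
orientation: [3.142, -0.0, -0.36]
contact_force: [-0.3, -0.1, -1.8]
width: 0.236
grasp_force: 54.8
```

```bash
python3 avg.py
```

```text
t 14.1167 tip [-52.48  -2.41  43.12] rpy [ 3.1415e+00 -6.0000e-04 -3.6010e-01] F,T block axes [ 0.699  0.17  -1.653  0.069 -0.118 -0.012]
```

Request:
{"api": "play_rows", "payload": {
  "targets": [
    [1,1.5,0,0,0,0,0],
    [1,3,0,0,0,0,0],
    [1,4.5,0,0,0,0,0],
    [1,6,0,0,0,0,0],
    [1,7.5,0,0,0,0,0],
    [1,9,0,0,0,0,0],
    [1,10.5,0,0,0,0,0],
    [1,12,0,0,0,0,0]
  ]
}}

```text
clock: 14.78
eef_pos: [0.358, -0.1824, 0.043]
orientation: [-3.142, 0.0, -0.36]
contact_force: [-1.1, 0.4, 0.2]
width: 0.231
grasp_force: 54.8
```

```bash
python3 avg.py; python3 - <<'E'
from h import *
im=env.camera("top"); a=cv2.imread("pics/last.png")
p=cv2.resize(a[130:220,210:330],(400,300),interpolation=cv2.INTER_CUBIC);q=cv2.resize(im[135:225,205:325,::-1],(400,300),interpolation=cv2.INTER_CUBIC)
cv2.imwrite("pics/c6.png",np.hstack([p,q]))
E
```

```text
t 15.0833 tip [-40.38  -2.41  43.13] rpy [ 3.1415e+00 -8.0000e-04 -3.6010e-01] F,T block axes [ 0.565 -0.046 -1.046  0.054 -0.124  0.007]
```

View pics/c6.png

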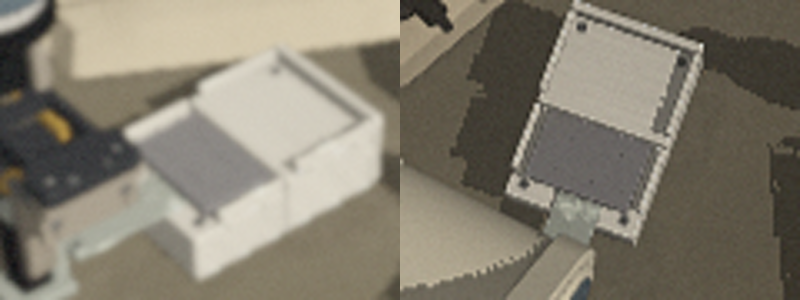

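The blade is under the carrier's front edge: in the right half it disappears at (580,200) beneath the grey plate, which is still flat on the deck. Now lever along the arc.

Request:
{"api": "play_rows", "payload": {
  "targets": [
    [1,0,0,-3,0,0,0],
    [1,0,0,-6,0,0,0],
    [1,0,0,-9,0,0,0],
    [1,0.3,0,-12,0,0,0],
    [1,0.5,0,-15,0,0,0],
    [1,1.5,0,-18,0,0,0],
    [1,2.5,0,-21,0,0,0],
    [1,4,0,-23.7,0,0,0]
  ]
}}

```text
clock: 15.8
eef_pos: [0.3615, -0.1838, 0.0671]
orientation: [3.142, 0.0, -0.36]
contact_force: [-0.2, -0.2, -3.2]
width: 0.237
grasp_force: 54.8
```

```bash
python3 avg.py; python3 - <<'E'
from h import *
im=env.camera("top"); a=cv2.imread("pics/last.png")
p=cv2.resize(a[130:220,210:330],(400,300),interpolation=cv2.INTER_CUBIC);q=cv2.resize(im[135:225,205:325,::-1],(400,300),interpolation=cv2.INTER_CUBIC)
cv2.imwrite("pics/c7.png",np.hstack([p,q]))
E
```

```text
t 16.1 tip [-37.    -2.36  66.59] rpy [-3.1415e+00  4.0000e-04 -3.6010e-01] F,T block axes [-6.860e-01 -2.320e-01 -3.085e+00  3.900e-02  2.380e-01  1.000e-03]
```

View pics/c7.png

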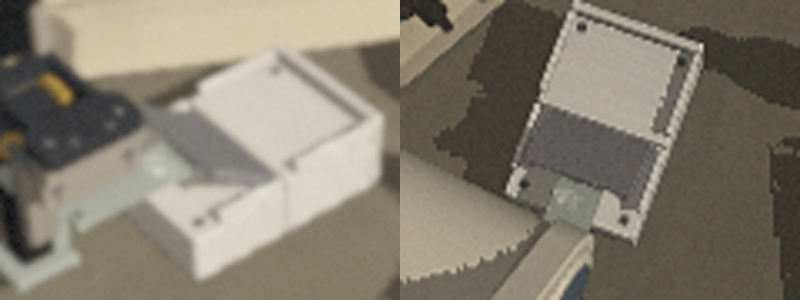

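The carrier is tilted about 35-40° with its front edge resting on the blade (around (170,130) left, (570,195) right), and its far end is against the step.

Request:
{"api": "play_rows", "payload": {
  "targets": [
    [1,1.6,0,-2.6,0,0,0],
    [1,3.7,0,-5,0,0,0],
    [1,5.9,0,-7.1,0,0,0],
    [1,8.4,0,-9,0,0,0],
    [1,11,0,-10.6,0,0,0],
    [1,14,0,-12,0,0,0],
    [1,16.9,0,-13.1,0,0,0],
    [1,16.9,0,-13.1,0,0,0]
  ]
}}

```text
clock: 16.82
eef_pos: [0.3785, -0.1902, 0.0802]
orientation: [3.141, -0.001, -0.36]
contact_force: [-0.7, 0.3, -2.2]
width: 0.238
grasp_force: 54.8
```

```bash
python3 avg.py
```

```text
t 17.1167 tip [-20.08  -2.38  79.75] rpy [-3.1416e+00  2.0000e-04 -3.6010e-01] F,T block axes [-0.043 -0.232 -2.371  0.047  0.095 -0.008]
```

Request:
{"api": "play_rows", "payload": {
  "targets": [
    [1,3.3,0,-0.7,0,0,0],
    [1,6.5,0,-1.2,0,0,0],
    [1,10,0,-1.3,0,0,0],
    [1,13.3,0,-1.3,0,0,0],
    [1,15.5,0,-1.5,0,0,0],
    [1,17.5,0,-1.6,0,0,0],
    [1,19.5,0,-1.7,0,0,0],
    [1,21,0,-1.8,0,0,0]
  ]
}}

```text
clock: 17.78
eef_pos: [0.3972, -0.1972, 0.0816]
orientation: [-3.142, 0.0, -0.36]
contact_force: [0.2, 0.1, -2.3]
width: 0.239
grasp_force: 54.8
```

```bash
python3 avg.py; python3 - <<'E'
from h import *
im=env.camera("top"); a=cv2.imread("pics/last.png")
p=cv2.resize(a[130:220,210:330],(400,300),interpolation=cv2.INTER_CUBIC);q=cv2.resize(im[135:225,205:325,::-1],(400,300),interpolation=cv2.INTER_CUBIC)
cv2.imwrite("pics/c8.png",np.hstack([p,q]))
E
```

```text
t 18.0833 tip [ 0.95 -2.4  81.63] rpy [-3.1416e+00  1.0000e-04 -3.6020e-01] F,T block axes [-0.212  0.214 -2.493  0.038  0.058 -0.017]
```

View pics/c8.png

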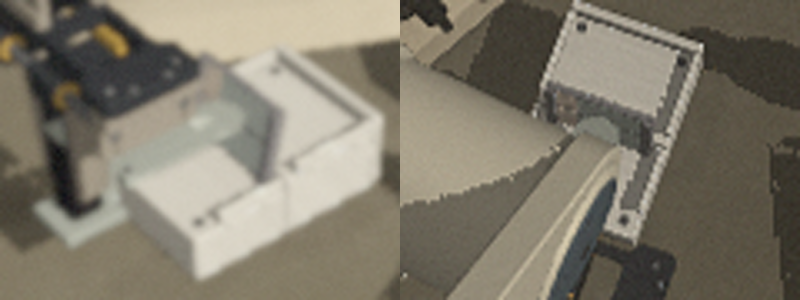

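The carrier stands upright on its end at the step (about (250,120) left), leaning on the blade tip. Push a little further.

Request:
{"api": "play_rows", "payload": {
  "targets": [
    [1,2,0,0,0,0,0],
    [1,4,0,0,0,0,0],
    [1,6,0,0,0,0,0],
    [1,8,0,0.5,0,0,0],
    [1,10,0,1,0,0,0],
    [1,12,0,1,0,0,0],
    [1,14,0,1,0,0,0],
    [1,14,0,1,0,0,0]
  ]
}}

```text
clock: 18.8
eef_pos: [0.4106, -0.2023, 0.0807]
orientation: [3.142, -0.0, -0.36]
contact_force: [0.0, -0.3, -2.0]
width: 0.235
grasp_force: 54.8
```

```bash
cat > look.py <<'E'
from h import *
B=[0.51383399,-0.23855464,-0.35990208]; q=R.from_euler('z',-B[2])
for c in ("top","scene"):
    im=env.camera(c); cv2.imwrite(f"pics/look_{c}.png",im[:,:,::-1])
    m=env.masks_of(c,"carrier")[:1]; d=env.place_of(c,"carrier")[:1]
    for x in m:
        ys,xs=np.nonzero(x["pixels"]); print(c,"mask",len(xs),x["rect"],round(x["conf"],2))
        r=cv2.minAreaRect(np.c_[xs,ys].astype(np.float32)); 
        print("  corners block",[(q.apply(at_z(c,p,.055)-[B[0],B[1],0])*1e3).round(0)[:2].tolist() for p in cv2.boxPoints(r)])
    for x in d: print(c,"origin",x["xy"],round(x["conf"],2),(q.apply(at_z(c,x["xy"],.055)-[B[0],B[1],0])*1e3).round(1))
E
python3 look.py; python3 avg.py
```

```text
top mask 398 [249.6, 153.1, 285.0, 181.9] 0.9
  corners block [[-7.0, 47.0], [49.0, 42.0], [38.0, -44.0], [-18.0, -38.0]]
top origin [266.9, 167.0] 0.57 [12.3  0.9 55. ]
scene mask 346 [279.3, 155.6, 300.6, 185.9] 0.68
  corners block [[-24.0, 13.0], [34.0, 41.0], [33.0, -41.0], [-23.0, -65.0]]
scene origin [287.0, 164.1] 0.63 [19.7  2.1 55. ]
t 19.4 tip [15.1  -2.41 80.66] rpy [-3.1416 -0.     -0.3602] F,T block axes [ 0.309 -0.052 -2.693  0.051  0.073 -0.009]
```

Request:
{"api": "play_rows", "payload": {
  "targets": [
    [1,-4,0,-4,0,0,0],
    [1,-15,0,-8,0,0,0],
    [1,-35,0,-8,0,0,0],
    [1,-58,0,-8,0,0,0],
    [1,-82,0,-8,0,0,0],
    [1,-100,0,-8,0,0,0],
    [1,-106,0,-8,0,0,0],
    [1,-106,0,-8,0,0,0]
  ]
}}

```text
clock: 20.07
eef_pos: [0.3093, -0.164, 0.0889]
orientation: [-3.142, 0.0, -0.36]
contact_force: [0.6, -0.0, -3.4]
width: 0.237
grasp_force: 54.8
```

```bash
python3 look.py; python3 -c "
from h import *
print(env.read_state()['clock'])
go([.3962,-.3549,.0795],[np.pi,0,-.2973])
"
```

```text
top mask 724 [248.4, 153.0, 286.3, 184.0] 0.76
  corners block [[-19.0, 44.0], [38.0, 47.0], [39.0, -38.0], [-17.0, -40.0]]
top origin [266.8, 168.1] 0.57 [ 9.6  0.1 55. ]
scene mask 707 [263.9, 153.7, 303.5, 184.7] 0.81
  corners block [[-25.0, 34.0], [38.0, 65.0], [37.0, -43.0], [-22.0, -69.0]]
scene origin [287.2, 166.4] 0.69 [15.1 -4.4 55. ]
20.3667
shift [145.7 147.9   9.4] turn [ 0.01 -0.04 -3.59]
```

Request:
{"api": "play_rows", "payload": {
  "targets": [
    [1,0,20,0,0,0,0],
    [1,0,50,0,0,0,0],
    [1,8,85,0,0,0,-1],
    [1,25,118,0,0,0,-3.6],
    [1,60,145,0,0,0,-3.6],
    [1,98,148,4,0,0,-3.6],
    [1,130,148,9,0,0,-3.6],
    [1,145.7,148,9.4,0,0,-3.6]
  ]
}}

```text
clock: 21.03
eef_pos: [0.3989, -0.3574, 0.0785]
orientation: [3.141, -0.002, -0.298]
contact_force: [0.1, -0.7, -2.6]
width: 0.232
grasp_force: 54.8
```

Request:
{"api": "play_rows", "payload": {
  "targets": [
    [1,0,0,15,0,0,0],
    [1,0,0,30,0,0,0],
    [1,0,0,40,0,0,0],
    [1,0,0,44,0,0,0],
    [1,0,0,46,0,0,0],
    [1,0,0,46,0,0,0],
    [1,0,0,46,0,0,0]
  ]
}}

```text
clock: 21.62
eef_pos: [0.3954, -0.3549, 0.0337]
orientation: [3.141, -0.001, -0.297]
contact_force: [0.4, -0.7, -3.0]
width: 0.236
grasp_force: 54.8
```

```bash
python3 avg.py; python3 -c "
from h import *
print(env.read_state()['eef_pos'])
go([.3962,-.3549,.0304],[np.pi,0,-.2973])"
```

```text
t 21.9167 tip [  55.02 -150.54   33.68] rpy [ 3.1412e+00 -7.0000e-04 -2.9740e-01] F,T block axes [-0.016 -0.383 -2.391  0.037  0.052  0.004]
[ 0.3953231  -0.35480085  0.03368448]
shift [ 0.9 -0.2  3.3] turn [ 0.02 -0.04 -0.  ]
```

Request:
{"api": "play_rows", "payload": {
  "targets": [
    [1,0,0,1.5,0,0,0],
    [1,0,0,2.8,0,0,0],
    [1,0,0,3.3,0,0,0],
    [1,0,0,3.3,0,0,0]
  ]
}}

```text
clock: 22.25
eef_pos: [0.3952, -0.3547, 0.0304]
orientation: [3.142, -0.0, -0.297]
contact_force: [-0.8, 1.1, 4.7]
width: 0.235
grasp_force: 54.8
```

```bash
python3 avg.py
```

```text
t 22.55 tip [  54.88 -150.44   30.37] rpy [ 3.1415e+00 -2.0000e-04 -2.9730e-01] F,T block axes [-1.843  0.86   5.12   0.167  0.339  0.012]
```

Request:
{"api": "play_rows", "payload": {
  "targets": [
    [1,0,0,-0.1,0,0,0],
    [0.7,0,0,-0.1,0,0,0],
    [0.5,0,0,-0.1,0,0,0],
    [0,0,0,-0.1,0,0,0],
    [0,0,0,-0.1,0,0,0],
    [0,0,0,-0.1,0,0,0],
    [0,0,0,-0.1,0,0,0],
    [0,0,0,-0.1,0,0,0]
  ],
  "newtons": 10
}}

```text
clock: 23.22
eef_pos: [0.3951, -0.3546, 0.03]
orientation: [-3.142, 0.0, -0.297]
contact_force: [-0.2, -0.7, 0.5]
width: 0.713
grasp_force: 0.0
```

```bash
python3 -c "
from h import *
s=env.read_state();print(s['clock'],s['width'],s['grasp_force'],s['contact_force'],s['orientation'])"
```

```text
23.2167 0.7126926697624539 0.0 [-0.16054108 -0.66202285  0.47175054] [-3.14158421e+00  1.61313821e-05 -2.97331074e-01]
```

Released; raise straight up, retreat, and verify.

Request:
{"api": "play_rows", "payload": {
  "targets": [
    [0,0,0,0,0,0,0],
    [0,0,0,-10,0,0,0],
    [0,0,0,-35,0,0,0],
    [0,0,0,-70,0,0,0],
    [0,0,0,-105,0,0,0],
    [0,-30,20,-120,0,0,0],
    [0,-70,50,-120,0,0,0],
    [0,-90,70,-120,0,0,0]
  ]
}}

```text
clock: 23.88
eef_pos: [0.2877, -0.3954, 0.1522]
orientation: [3.14, -0.002, -0.295]
contact_force: [-0.3, -0.6, -1.2]
width: 1.0
grasp_force: 0.0
```

```bash
python3 look.py; python3 - <<'E'
from h import *
for t in ("carrier","lifter","grip","timer","tape_roll","dish"):
    d={c:env.place_of(c,t)[:1] for c in("scene","top")}
    if all(d.values()):
        P,e=tri(("scene",d["scene"][0]["xy"]),("top",d["top"][0]["xy"]));print(t,P.round(4),np.round(e,4))
        if t=="carrier":
            B=[0.51383399,-0.23855464,-0.35990208];print(R.from_euler('z',-B[2]).apply(P-[B[0],B[1],0]))
    else: print(t,d)
m=env.masks_of("scene","lifter")[:1]; print([ (x["rect"],x["conf"]) for x in m]); print(env.read_state()["clock"])
E
```

```text
top mask 675 [246.6, 152.1, 286.1, 181.5] 0.79
  corners block [[-17.0, 43.0], [37.0, 44.0], [35.0, -42.0], [-19.0, -41.0]]
top origin [265.8, 166.3] 0.59 [13.1  4.1 55. ]
carrier {'scene': [], 'top': [{'xy': [265.8, 166.3], 'conf': 0.59}]}
lifter [ 0.3999 -0.3531 -0.0094] [0.0002 0.0002]
grip [ 0.3968 -0.3513  0.0427] [0.0003 0.0003]
timer [ 0.4222 -0.0523  0.0036] [0.0008 0.0008]
tape_roll [ 0.2675 -0.3487 -0.0195] [0.0039 0.0039]
dish [ 0.5094 -0.527   0.0099] [0.0012 0.0012]
[([287.8, 214.8, 304.3, 253.5], 0.79)]
24.8333
```

```bash
python3 -c "
from cell import env
print(env.close_job())"
```

```text
the job is handed in; nothing more can be done
None
```

I handed the job in at about 25 s on the robot's clock: the carrier was levered over the step and lies on the landing at about x = 10 mm, flat by its outline in the top view, and the lifter stands back on its foot where it started; the verdict was not shown.

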